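# Feed a carton through the steel guide with the push stick

### The arm

A 7-joint arm with a two-finger parallel gripper is mounted at the origin on a cart in front of the work surface, level with it; the furniture and walls round the work are solid. World frame = base frame: x ahead of the robot, y to its left, z up, the work surface at z = 0. Lengths are in mm, angles in rad, forces in N, time in s.
With the tool pointing down it reaches from about 400 to 875 mm from the base axis. Payload 4.4 kg.
Tool frame: the origin (TCP) lies midway between the tips of the shut fingers; the grasp point (between the pads) lies 19 mm behind it; z points along the fingers, y is the direction in which the jaws open and shut (so a half turn about z gives the same grasp; the last joint's range is limited). The gripper opens to 85 mm and grips with 20 to 120 N. Pads are 22 mm wide; open, the fingers measure 114 mm over their backs; the gripper's body (76 mm by 85 mm) begins 54 mm behind the grasp point. The pads swing forward as they close: fully open they stand 13 mm farther back than shut.
Start: joints at [-1.303, 0.628, 0.038, 1.517, -0.027, 0.996, -0.02], TCP at [212.94, 614.145, 231.313] pointing down, gripper open.
Joint ranges: [-3.06, 3.06], [-0.37, 2.12], [-1.25, 1.32], [0.18, 2.47], [-1.1, 4.24], [0.23, 1.98], [-2.94, 2.94]. Speed limits (rad/s): [2.57, 2.57, 3.14, 3.14, 3.14, 3.14, 3.14].

### API

Orientations are given as [roll, pitch, yaw] about the fixed x, y, z axes, in that order (R = Rz(yaw) Ry(pitch) Rx(roll)).
In Python, from cell import ctrl, vision gives the robot as it stands.
- The arm moves only by the tool play_rows, never from a script. Its arguments are lists of equal length, an entry for each row: "slide": the shift along the tool's x, y, z in mm, a list of three; "turn": the turn about the tool's z in rad; "fingers": the opening, from 0 (shut) to 1 (fully open). A call has 1 to 5 rows; each row is the pose to reach, as a shift and turn from the pose measured when the call began, along the tool's axes at that moment; what a row does not reach only later rows make up. A row lasts 1/8 s, in which the tool goes at most 62.5 mm and 10.7 degrees, less where a joint would pass 70% of its speed; a pose out of reach is approached as far as the arm can. A call with a gripper value outside its range is refused whole. The fingers move at their own pace and stop on an object; the grip force is fixed at half the most. Time passes only in rows, so rows that repeat a pose let the fingers close. It gives the time, the measured TCP pose, the force and the opening at its end, in the units of the state.
- ctrl.read_state(): the state, without advancing time (a new reading comes with each control period).
- vision.get_image(name): name is "scene" or "side" or "wrist"; returns (picture, depth): 384x512x3 uint8, blue, green, red; 384x512 float32, mm along the optical axis (not along the pixel's ray), 0 where there is no reading.
- vision.camera_params(name): a dict with "fx", "fy", "cx", "cy" (pixels), "position" and "rotation" of the camera in the world. Camera axes: x right, y up, looking along -z (the intrinsics and any distortion apply to the point x, -y, -z); pixel columns grow to the right and rows downward; lengths in mm; the calibration is good to about 2 mm. A picture is of the moment at which its call begins: read the wrist's pose just before it. camera_params takes no time and is no camera call; for the wrist camera it gives the pose at the moment of the call.
- ctrl.finish_job(): hands the job in, once; it reports no verdict.
The state is a dict: "clock": time; "qpos": joint angles; "qd": joint speeds; "tau": joint torques, N m; "eef_pos": TCP position; "tool_rot": TCP orientation; "force": force on the tool from outside, world axes, zero at the start; "torque": the same for the moment, N m; "width": finger opening in mm.
Only numpy, scipy, OpenCV 4.12 (cv2) and the standard library are available. Lean on these libraries where they do the work, as an engineer would, in place of code of your own. Each camera call takes 0.05 s, during which the arm holds its last target.

### The job

Take the wooden push stick by its upright grip and use it to push the carton that waits in the flared mouth of the steel feed guide along the channel, under the hood, until it is right up against the stop at the far end. Keep the gripper off the carton: only the stick may push it. Then lay the stick flat on the table again, clear of the guide.

Things in the scene. Friction and masses are not known exactly. Their poses are not given: they have to be found in the camera images.
- push_stick: loose push stick of pale wood, 110 g, lying flat: bar 210 mm long (its x), 26 wide (y), 20 high, rubber on both ends, either may push. On its middle stands a grip 40 mm long (x), 22 wide (y), top 81 mm above the underside, to be taken from above across its width (y), above the 24 mm wide foot that ends 27 mm up. Origin: centre of the underside, z up
- carton: loose closed beige carton, 60 g, 50 mm along its x (24 mm behind the origin, 26 ahead), 40 wide (y), 35 high, standing on the guide's floor in its flared mouth, its x within about 6 degrees of the feed direction. Origin: on the underside, z up. A taller carton alone on the table is not meant
- guide: steel feed guide, fixed; origin on the table top, +x the feed direction. Floor plate 4 mm thick, x -180 to +110 mm, 94 wide, lip sloping to x -195. Rails 5 mm thick, tops 31 mm above the table: channel 50 mm wide inside, on y = 0, from x = -60 to the stop; from x = -60 back to -120 it flares to 90 wide. Hood from x = -15 to +30 mm: 61 wide inside, underside 56, top 60 mm above the table
- stop_face (a point): middle of the end stop's face, at the far end of the channel: guide x = +100 mm, y = 0, 20 mm above the table; the stop's top is 35 mm above the table. A carton up against it has its origin 26 mm before this point
Mind the look-alikes: they are no part of the job. Of the things that look like the push_stick, the largest one is meant.

How it is judged (in metres and radians):
On the way, in this order (a step that is already met when the one before it is completed fails the run):
1. the held push stick touches the carton, which is still short of the hood (contact force between the fingers and push_stick above 1 N and contact force between push_stick and carton above 0.05 N and x of carton in the frame of guide below -0.02 m), for 0.04 s.
2. the carton has been fed through to within 15 mm of the end stop, the stick still held (contact force between the fingers and push_stick above 1 N and x of carton in the frame of guide above 0.059 m and horizontal distance between push_stick and carton below 0.17 m), for 0.1 s.
At the end, for the whole second after the job is handed in: The carton stands upright on the guide's floor between the rails beyond the hood, within 15 mm of the end stop, at rest; the push stick lies flat (within 10 degrees) on the table, at rest, touching neither the guide nor the carton (x of carton in the frame of guide between 0.059 and 0.082 m and y of carton in the frame of guide between -0.015 and 0.015 m and height (world z) of each of carton, push_stick below 0.015 m and angle between each of carton, push_stick's own z axis and vertical below 0.17 rad and height (world z) of push_stick above -0.015 m and contact force between push_stick and guide below 0.05 N and contact force between push_stick and carton below 0.05 N and linear speed of each of push_stick, carton below 0.02 m/s).
It fails at once if the gripper or arm touches the carton (contact force between any of the fingers, the arm and carton above 0.5 N).
It fails at once if the carton is lifted or tipped over (height (world z) of carton above 0.04 m or angle between carton's own z axis and vertical above 0.7 rad).
It also fails if it takes over 51 s, if anything falls off the work surface, if the arm or the gripper's body presses on something with over 40 N, if the wrist force passes 120 N, or if a joint passes its speed limit or range.

## Working session

There is one attempt and no reset: what is moved stays moved. The work goes in short steps, Python scripts to look and compute and a tool call to move; the robot and the scene stay as the last step left them, time stands still between calls to the robot, and variables do not carry over. Pictures are saved under pics/ and viewed, and the job is handed in when it is done.

Besides the shell and the picture viewer there is one more tool, called after "Call:" as a command line: name --pt "numbers of a row" for each row, then --argument value for the rest. play_rows: Moves the arm, as the interface text tells. Its arguments: {"type":"object","properties":{"slide":{"type":"array"},"turn":{"type":"array"},"fingers":{"type":"array"}},"required":["slide","turn","fingers"]}

```bash
ls; mkdir -p pics; python3 - <<'E'
from cell import ctrl, vision
import cv2,numpy as np,pickle
s=ctrl.read_state();print(s)
for n in("scene","side","wrist"):
    p=vision.camera_params(n);im,d=vision.get_image(n)
    pickle.dump((im,d,p),open(f"pics/{n}0.pkl","wb"));cv2.imwrite(f"pics/{n}0.png",im);print(n,p)
E
```

```text
pics
{'clock': 0.0, 'qpos': array([-1.30280975,  0.62933375,  0.03843658,  1.51839085, -0.02704735,
        0.9963015 , -0.02000445]), 'qd': array([-0.00035463,  0.00166077, -0.00142603, -0.00072617, -0.00021118,
        0.00258619,  0.00086215]), 'tau': array([ 5.10313130e-04, -5.63405371e+01,  1.22578740e+00, -1.93442613e+01,
        1.08715301e-02,  1.08455174e-02, -7.78514448e-06]), 'eef_pos': array([212.702884  , 613.53738846, 230.38969733]), 'tool_rot': array([-3.13967636e+00, -1.76507221e-05,  2.80777967e+00]), 'force': array([-1.20810151,  0.20922669,  0.30518312]), 'torque': array([ 0.04716588, -0.01826494, -0.01021893]), 'width': 85.18661568531458}
scene {'fx': 350.6540464573898, 'fy': 350.6540464573898, 'cx': 258.04192714142704, 'cy': 195.38736113722368, 'position': array([ 108.9191352 , -375.0227079 ,  535.84812127]), 'rotation': array([ 0.96161154, -0.02066804, -0.63231344])}
side {'fx': 497.6347616868888, 'fy': 497.6347616868888, 'cx': 250.76395978558517, 'cy': 192.2877622513154, 'position': array([ 590.30891485, 1456.63671391,  766.16095687]), 'rotation': array([1.05688232, 0.00457311, 3.10388649])}
wrist {'fx': 289.0966756978374, 'fy': 289.0966756978374, 'cx': 255.45351145409734, 'cy': 193.71132137629021, 'position': array([142.09836307, 640.54380829, 373.00753781]), 'rotation': array([-0.29997058,  0.00384917,  1.23813   ])}
```

View pics/scene0.png

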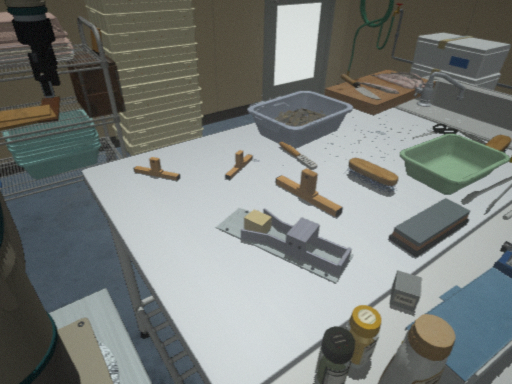

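View pics/side0.png

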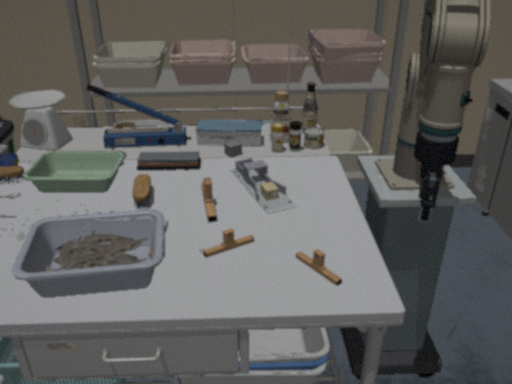

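View pics/wrist0.png

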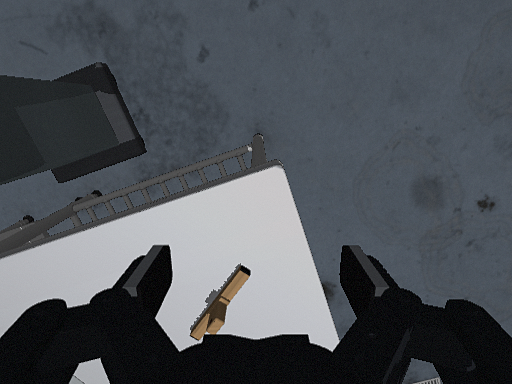

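Sticks in the scene image are at (157,170), (239,165) and (309,192). The guide runs (235,220)→(345,265), with the carton at (258,222). I'll measure each from the depth.

```bash
cat > h.py <<'E'
import numpy as np,cv2,pickle
from scipy.spatial.transform import Rotation as R
def cloud(im,d,p):
    v,u=np.mgrid[:d.shape[0],:d.shape[1]]
    P=np.stack([(u-p['cx'])/p['fx']*d,-(v-p['cy'])/p['fy']*d,-d],-1)
    W=P@R.from_euler('xyz',p['rotation']).as_matrix().T+p['position']
    W[d<=0]=np.nan
    return W
def load(n): return pickle.load(open(f"pics/{n}.pkl","rb"))
def pix(p,X):
    c=(np.atleast_2d(X)-p['position'])@R.from_euler('xyz',p['rotation']).as_matrix()
    return np.stack([p['cx']+p['fx']*c[:,0]/-c[:,2],p['cy']-p['fy']*c[:,1]/-c[:,2]],-1)
E
python3 - <<'E'
from h import *
im,d,p=load('scene0');W=cloud(im,d,p)
hsv=cv2.cvtColor(im,cv2.COLOR_BGR2HSV)
t=W[200:230,150:200].reshape(-1,3);print('table',np.nanmedian(t,0))
for n,(a,b,c,e) in dict(A=(130,153,185,182),B=(222,148,258,182),C=(270,165,345,218)).items():
    w=W[b:e,a:c];h=hsv[b:e,a:c]
    m=(h[...,1]>90)&np.isfinite(w[...,2])
    q=w[m];print(n,m.sum(),'zmax',np.percentile(q[:,2],[2,50,98]))
    r=cv2.minAreaRect(q[(q[:,2]<40)][:,:2].astype(np.float32));print(r)
    g=q[q[:,2]>0.55*np.percentile(q[:,2],98)];print('grip',g.mean(0),g.min(0),g.max(0))
a=cv2.resize(im[140:290,200:370],None,fx=4.5,fy=4,interpolation=cv2.INTER_CUBIC);cv2.imwrite('pics/c0.png',a)
im2,d2,p2=load('side0')
cv2.imwrite('pics/c1.png',cv2.resize(im2[150:230,190:310],None,fx=6,fy=6,interpolation=cv2.INTER_CUBIC))
E
```

```text
table [355.16525058 290.82803575  -1.95915718]
A 211 zmax [ 6.01667567 12.19846772 53.74035125]
((391.9814758300781, 489.6677551269531), (18.080537796020508, 135.53286743164062), 37.24408721923828)
grip [391.07336164 485.78871008  45.89912415] [383.24309369 475.5947479   30.7188529 ] [401.91745059 501.91645017  54.954176  ]
B 106 zmax [10.20614926 12.20187648 54.48693323]
((610.9111938476562, 386.2861633300781), (134.36256408691406, 14.826459884643555), 27.371166229248047)
grip [609.50552643 384.89235559  52.90410248] [601.30152391 378.07745291  51.19734405] [621.60142619 393.20262561  55.25451363]
C 386 zmax [15.39342038 18.88329333 79.9885033 ]
((671.6900024414062, 158.721435546875), (24.909427642822266, 203.5428009033203), 7.475000858306885)
grip [670.06001333 156.31886414  79.00460787] [661.57170093 136.12884007  75.68908304] [680.47139232 174.34843336  81.46956463]
```

View pics/c0.png

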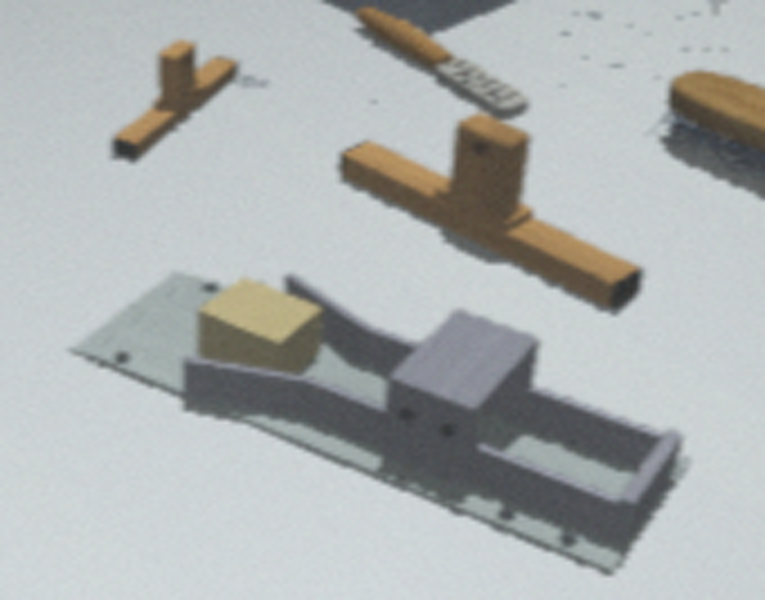

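View pics/c1.png

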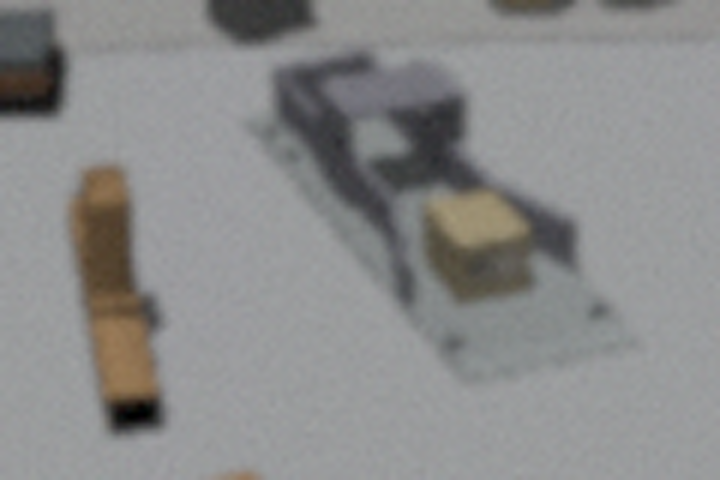

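```bash
cat > g.py <<'E'
from h import *
from scipy.optimize import least_squares
im,d,p=load('scene0')
# crop px -> guide pts
L=[((72,350),(-195,-47,0)),((175,272),(-195,47,0)),((612,572),(110,-47,4)),
((390,380),(-15,-30.5-1.5,60)),((476,410),(30,-32,60)),((537,343),(30,32,60)),((458,311),(-15,32,60)),
((186,362),(-120,-50,31)),((287,278),(-120,50,31)),((625,503),(100,-30,31))]
px=np.array([((a+.5)/4.5+200-.5,(b+.5)/4+140-.5) for (a,b),_ in L]);G=np.array([g for _,g in L],float)
def W(q,G):
    c,s=np.cos(q[2]),np.sin(q[2])
    return np.c_[q[0]+c*G[:,0]-s*G[:,1],q[1]+s*G[:,0]+c*G[:,1],G[:,2]]
f=lambda q:(pix(p,W(q,G))-px).ravel()
best=None
for a in np.arange(0,6.28,.5):
    r=least_squares(f,[550,100,a],loss='soft_l1')
    if best is None or r.cost<best.cost:best=r
print(best.x,np.round(f(best.x).reshape(-1,2),1).tolist())
C=cloud(im,d,p)
for (u,v),w in zip(px,W(best.x,G)): print(np.round(w),np.round(C[int(round(v)),int(round(u))]))
# carton top
hsv=cv2.cvtColor(im,cv2.COLOR_BGR2HSV);
w=C[205:240,240:275].reshape(-1,3);h=hsv[205:240,240:275].reshape(-1,3)
m=(h[:,1]>60)&(w[:,2]>33);q=w[m];x=best.x;c,s=np.cos(x[2]),np.sin(x[2])
l=(q[:,:2]-x[:2])@np.array([[c,-s],[s,c]])
print('carton top',m.sum(),q.mean(0),cv2.minAreaRect(l.astype(np.float32)),l.min(0),l.max(0))
E
python3 g.py
```

```text
[522.55906705  22.95591157   5.07090044] [[-0.7, 0.4], [-0.1, 0.2], [0.7, 0.5], [0.2, -1.2], [0.7, -0.2], [0.8, -0.3], [-0.5, 0.1], [-1.0, -0.1], [0.9, -1.5], [-1.5, 0.7]]
[410. 189.   0.] [414. 190.  -1.]
[498. 222.   0.] [498. 223.  -1.]
[517. -97.   4.] [520. -94.   0.]
[487.  26.  60.] [527.  69.   5.]
[503. -16.  60.] [502. -14.  59.]
[563.   6.  60.] [562.   8.  59.]
[547.  48.  60.] [606. 105.  -2.]
[434. 118.  31.] [437. 118.  29.]
[527. 153.  31.] [548. 184.  -2.]
[530. -81.  31.] [533. -81.  32.]
carton top 223 [486.89414677 124.71299581  37.63851107] ((-107.8766098022461, 3.3200035095214844), (38.36490249633789, 49.59280014038086), 89.22830963134766) [-132.88606655  -16.05439812] [-83.03082104  22.71001664]
```

Stick C at (309,192) is the push stick: about 205 x 26 mm, with its top at 80. A and B are only about 135 mm long and 54 high. The beige box at (258,222) stands in the guide mouth, so it's the carton. The grey box at (405,290) is not meant. The guide fit is good to about 1 px. Next I move above the stick.

Call:
play_rows --pt "-58 -28 0" --pt "-116 -56 0" --pt "-174 -84 0" --pt "-232 -112 0" --pt "-290 -140 0" --turn '[0.11,0.22,0.33,0.44,0.55]' --fingers '[1,1,1,1,1]'

```text
clock: 0.78
eef_pos: [435.1, 391.8, 230.8]
tool_rot: [-3.14, 0.001, 2.254]
force: [0.3, -0.1, 0.6]
width: 85.2
```

```bash
cat >> h.py <<'E'
def togo(s,xyz,yaw):
    M=R.from_euler('xyz',s['tool_rot']).as_matrix()
    v=M.T@(np.array(xyz)-s['eef_pos']); y=s['tool_rot'][2]
    t=-((yaw-y+np.pi)%(2*np.pi)-np.pi)
    print('now',np.round(s['eef_pos'],1),np.round(s['tool_rot'],3),'w',round(s['width'],1),'F',np.round(s['force'],1),'t',s['clock'],'q',np.round(s['qpos'],2))
    print('slide',np.round(v,1),'turn',round(t,3))
E
python3 - <<'E'
from h import *
from cell import ctrl
togo(ctrl.read_state(),(671,158,200),np.radians(97.5))
E
```

```text
now [435.1 391.8 230.8] [-3.140e+00  1.000e-03  2.254e+00] w 85.2 F [ 0.3 -0.1  0.6] t 0.775 q [-0.9   0.54  0.19  1.71 -0.12  0.91  0.02]
slide [-330.2   35.2   30.9] turn 0.553
```

Call:
play_rows --pt "-60 6 0" --pt "-120 12 0" --pt "-180 18 0" --pt "-240 24 0" --pt "-300 30 0" --turn '[0.11,0.22,0.33,0.44,0.55]' --fingers '[1,1,1,1,1]'

```text
clock: 1.4
eef_pos: [648.9, 176.8, 230.7]
tool_rot: [-3.141, 0.001, 1.701]
force: [0.8, 1.0, -0.4]
width: 85.2
```

Call:
play_rows --pt "-24 15 5" --pt "-24 15 5" --pt "-24 15 5" --turn '[0,0,0]' --fingers '[1,1,1]'

```text
clock: 1.78
eef_pos: [666.1, 156.3, 225.2]
tool_rot: [-3.139, -0.0, 1.702]
force: [0.0, 1.2, -0.0]
width: 85.5
```

```bash
python3 - <<'E'
from h import *
from cell import ctrl,vision
togo(ctrl.read_state(),(671,158,200),np.radians(97.5))
p=vision.camera_params('wrist');im,d=vision.get_image('wrist')
pickle.dump((im,d,p),open("pics/w1.pkl","wb"));cv2.imwrite("pics/w1.png",im)
W=cloud(im,d,p);hsv=cv2.cvtColor(im,cv2.COLOR_BGR2HSV)
for lo,hi in((12,24),(74,88)):
    m=(hsv[...,1]>80)&(W[...,2]>lo)&(W[...,2]<hi)&(np.hypot(W[...,0]-671,W[...,1]-158)<125)
    q=W[m];print(lo,m.sum(),q.mean(0),cv2.minAreaRect(q[:,:2].astype(np.float32)))
E
```

```text
now [666.1 156.3 225.2] [-3.139 -0.     1.702] w 85.5 F [ 0.   1.2 -0. ] t 1.775 q [-0.45  0.71  0.33  1.42 -0.25  1.06  0.06]
slide [ 1.   5.2 25.2] turn 0.0
12 2413 [671.89244357 175.65626984  19.88104869] ((674.0106201171875, 161.52439880371094), (25.468368530273438, 206.1045684814453), 7.931662082672119)
74 784 [673.64140704 163.01269132  80.38782212] ((673.9699096679688, 161.9432373046875), (21.773664474487305, 39.60808563232422), 8.033095359802246)
```

View pics/w1.png

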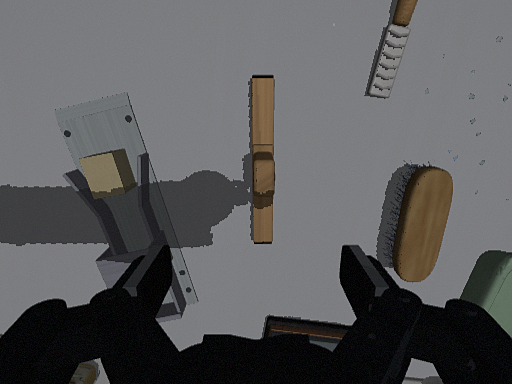

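The stick, at (263,160) in the wrist image, measures 206x25 and 40x22 with its top at 80. Those match the description. The guide is also visible at left, so I'll refit it from this view.

```bash
python3 - <<'E'
from h import *
im,d,p=load('w1')
cv2.imwrite('pics/w1c.png',cv2.resize(im[85:325,45:215],None,fx=3.5,fy=2.5,interpolation=cv2.INTER_CUBIC)) if 0 else cv2.imwrite('pics/w1c.png',cv2.resize(im[85:235,45:215],None,fx=4,fy=4,interpolation=cv2.INTER_CUBIC))
q=[522.56,22.96,5.0709];c,s=np.cos(q[2]),np.sin(q[2])
G=np.array([(-195,-47,0),(-195,47,0),(-120,-45,31),(-120,45,31),(-60,-25,31),(-60,25,31),(-15,-32,60),(-15,32,60)])
W=np.c_[q[0]+c*G[:,0]-s*G[:,1],q[1]+s*G[:,0]+c*G[:,1],G[:,2]]
print(np.round((pix(p,W)-[45,85]+.5)*4-.5))
E
```

```text
[[ 31. 114.]
 [320.  42.]
 [ 74. 369.]
 [358. 302.]
 [213. 536.]
 [364. 503.]
 [198. 712.]
 [399. 670.]]
```

View pics/w1c.png

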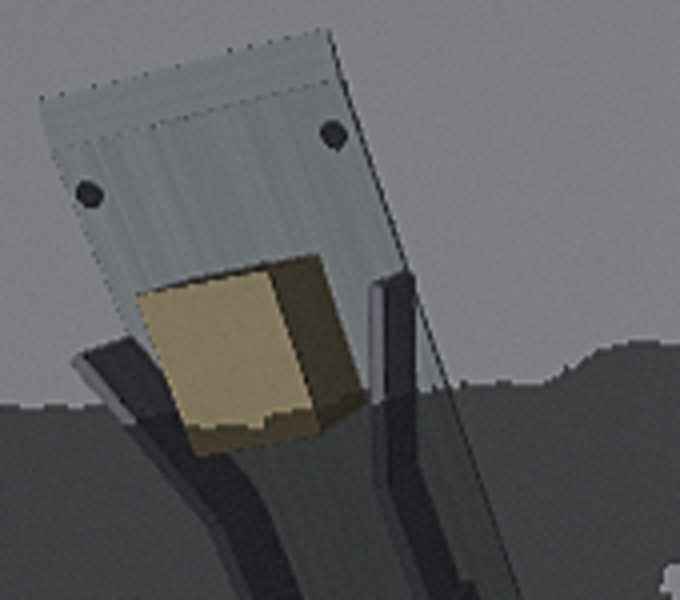

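```bash
python3 - <<'E'
from h import *
from scipy.optimize import least_squares
im,d,p=load('w1')
L=[((40,97),(-195,-47,0)),((328,30),(-195,47,0)),((75,357),(-120,-50,31)),((369,284),(-120,45,31)),((374,487),(-60,25,31)),((343,80),(-180,47,4)),((52,150),(-180,-47,4))]
px=np.array([((a+.5)/4+45-.5,(b+.5)/4+85-.5) for (a,b),_ in L]);G=np.array([g for _,g in L],float)
def T(q,G):
    c,s=np.cos(q[2]),np.sin(q[2]);return np.c_[q[0]+c*G[:,0]-s*G[:,1],q[1]+s*G[:,0]+c*G[:,1],G[:,2]]
f=lambda q:(pix(p,T(q,G))-px).ravel()
r=least_squares(f,[522,23,5.07],loss='soft_l1');print(r.x,np.degrees(r.x[2]),np.round(f(r.x).reshape(-1,2),1).tolist())
# carton: top corners z=39
cc=np.array([(137,295),(266,268),(321,435),(198,457)],float)
u=(cc+.5)/4+[45,85]-.5
M=R.from_euler('xyz',p['rotation']).as_matrix()
ray=np.c_[(u[:,0]-p['cx'])/p['fx'],-(u[:,1]-p['cy'])/p['fy'],-np.ones(4)]@M.T
Wc=p['position']+ray*((39-p['position'][2])/ray[:,2])[:,None]
c,s=np.cos(r.x[2]),np.sin(r.x[2])
l=(Wc[:,:2]-r.x[:2])@np.array([[c,-s],[s,c]]);print('carton top corners local',np.round(l,1).tolist(),l.mean(0))
C=cloud(im,d,p);print('tablez',np.nanmedian(C[100:140,170:230,2]))
E
```

```text
[526.1333197   28.05455474   5.07361153] 290.6965273860398 [[0.1, 0.6], [0.5, -1.1], [-1.5, 0.2], [0.1, 0.7], [0.3, 0.4], [-0.2, -0.9], [0.2, -0.2]]
carton top corners local [[-133.4, -17.4], [-132.3, 21.7], [-81.7, 19.2], [-83.6, -19.3]] [-107.76142414    1.04862521]
tablez -0.45696067114226935
```

```bash
python3 - <<'E'
from h import *
from cell import ctrl
togo(ctrl.read_state(),(674,162,39),np.radians(98))
E
```

```text
now [665.9 156.9 225.5] [-3.140e+00 -1.000e-03  1.703e+00] w 85.3 F [ 0.4 -0.6  0.3] t 1.825 q [-0.45  0.71  0.33  1.42 -0.25  1.06  0.06]
slide [  3.9   9.  186.4] turn -0.007
```

Call:
play_rows --pt "4 9 30" --pt "4 9 70" --pt "4 9 110" --pt "4 9 125" --pt "4 9 125" --turn '[-0.007,-0.007,-0.007,-0.007,-0.007]' --fingers '[1,1,1,1,1]'

```text
clock: 2.45
eef_pos: [673.4, 163.1, 100.1]
tool_rot: [-3.138, -0.001, 1.712]
force: [-0.4, -0.9, 1.2]
width: 85.3
```

```bash
python3 - <<'E'
from h import *
from cell import ctrl
togo(ctrl.read_state(),(674,162,39),np.radians(98))
E
```

```text
now [673.4 163.1 100.1] [-3.138e+00 -1.000e-03  1.712e+00] w 85.3 F [-0.4 -0.9  1.2] t 2.45 q [-0.43  0.86  0.29  1.49 -0.29  0.84  0.1 ]
slide [-1.2  0.6 61.1] turn 0.001
```

Call:
play_rows --pt "-1 0 30" --pt "-1 0 60" --pt "-1 0 61" --pt "-1 0 61" --pt "-1 0 61" --turn '[0,0,0,0,0]' --fingers '[1,1,1,0.5,0]'

```text
clock: 3.08
eef_pos: [674.8, 162.5, 41.3]
tool_rot: [3.141, -0.001, 1.712]
force: [-0.7, 0.8, -0.3]
width: 51.5
```

Call:
play_rows --pt "0 0 0" --pt "0 0 0" --pt "0 0 0" --pt "0 0 0" --pt "0 0 0" --turn '[0,0,0,0,0]' --fingers '[0,0,0,0,0]'

```text
clock: 3.7
eef_pos: [675.6, 162.6, 42.3]
tool_rot: [3.14, -0.001, 1.712]
force: [-0.8, 0.7, 5.3]
width: 21.0
```

Call:
play_rows --pt "0 0 -30" --pt "0 0 -70" --pt "0 0 -100" --pt "0 0 -100" --pt "0 0 -100" --turn '[0,0,0,0,0]' --fingers '[0,0,0,0,0]'

```text
clock: 4.32
eef_pos: [674.3, 162.4, 140.9]
tool_rot: [-3.141, -0.001, 1.712]
force: [-0.1, 0.3, -1.0]
width: 21.2
```

```bash
python3 - <<'E'
from h import *
from cell import ctrl,vision
togo(ctrl.read_state(),(433.5,273.2,142),np.radians(110.7))
for n in ('wrist','scene'):
    p=vision.camera_params(n);im,d=vision.get_image(n)
    pickle.dump((im,d,p),open(f"pics/{n}2.pkl","wb"));cv2.imwrite(f"pics/{n}2.png",im)
E
```

```text
now [674.3 162.4 140.9] [-3.141e+00 -1.000e-03  1.712e+00] w 21.2 F [-0.1  0.3 -1. ] t 4.325 q [-0.44  0.81  0.3   1.47 -0.28  0.91  0.09]
slide [ 143.5 -222.9   -0.8] turn -0.22
```

View pics/wrist2.png

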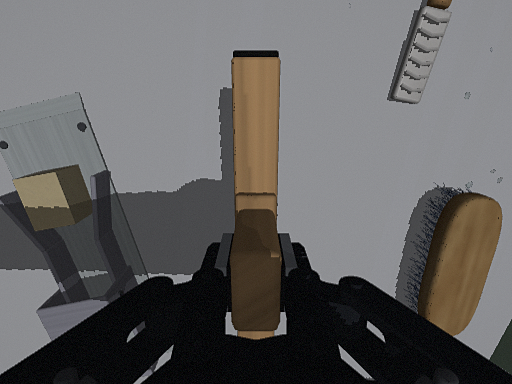

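View pics/scene2.png

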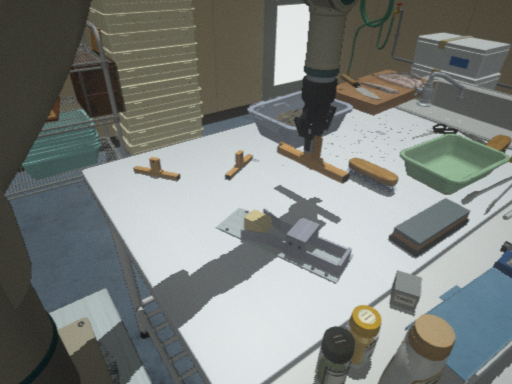

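The stick is held straight, with its bar at (256,60)–(256,330) in the wrist view. I'll carry it to behind the guide mouth.

Call:
play_rows --pt "29 -45 0" --pt "57 -89 0" --pt "86 -134 0" --pt "115 -178 0" --pt "143 -223 0" --turn '[-0.04,-0.09,-0.13,-0.18,-0.22]' --fingers '[0,0,0,0,0]'

```text
clock: 5.05
eef_pos: [431.1, 273.0, 140.0]
tool_rot: [-3.139, -0.001, 1.933]
force: [0.2, 1.5, -1.2]
width: 21.4
```

```bash
python3 - <<'E'
from h import *
from cell import ctrl,vision
togo(ctrl.read_state(),(433.5,273.2,52),np.radians(110.7))
s=ctrl.read_state();p=vision.camera_params('wrist');im,d=vision.get_image('wrist')
W=cloud(im,d,p);M=R.from_euler('xyz',s['tool_rot']).as_matrix()
hsv=cv2.cvtColor(im,cv2.COLOR_BGR2HSV)
Q=(W-s['eef_pos'])@M
m=(hsv[...,1]>80)&(Q[...,2]>8)&(Q[...,2]<40)&(abs(Q[...,1])<25)&(Q[...,0]>22)&(Q[...,0]<120)
q=Q[m];print(m.sum(),q.min(0),q.max(0));A=np.c_[q[:,0],np.ones(len(q))]
print('z vs x',np.linalg.lstsq(A,q[:,2],rcond=None)[0],cv2.minAreaRect(q[:,:2].astype(np.float32)))
E
```

```text
now [431.1 273.  140. ] [-3.139e+00 -1.000e-03  1.933e+00] w 21.4 F [ 0.2  1.5 -1.2] t 5.05 q [-0.79  0.58  0.26  2.   -0.25  0.6  -0.  ]
slide [-0.8  2.5 87.9] turn 0.001
6743 [ 22.02464847 -12.0336989   13.40756361] [103.68137222  13.73553121  25.55824094]
z vs x [ 0.03325854 19.89174023] ((62.85043716430664, 0.8440666198730469), (25.723154067993164, 81.6648941040039), 89.9259262084961)
```

Call:
play_rows --pt "-1 2 30" --pt "-1 2 65" --pt "-1 2 88" --pt "-1 2 88" --pt "-1 2 88" --turn '[0,0,0,0,0]' --fingers '[0,0,0,0,0]'

```text
clock: 5.72
eef_pos: [423.5, 276.0, 51.4]
tool_rot: [-3.129, -0.005, 1.942]
force: [0.3, 0.5, -1.2]
width: 21.4
```

```bash
cat >s.py <<'E'
from h import *
from cell import ctrl,vision
import sys
def look(ns):
    for n in ns:
        p=vision.camera_params(n[:-1]) if 0 else vision.camera_params(n);im,d=vision.get_image(n)
        k=sys.argv[1];pickle.dump((im,d,p),open(f"pics/{n}{k}.pkl","wb"));cv2.imwrite(f"pics/{n}{k}.png",im)
        if n=='scene':cv2.imwrite(f"pics/sc{k}.png",cv2.resize(im[140:290,180:360],None,fx=4.4,fy=4,interpolation=cv2.INTER_CUBIC))
        if n=='side':cv2.imwrite(f"pics/si{k}.png",cv2.resize(im[130:240,180:340],None,fx=5,fy=5,interpolation=cv2.INTER_CUBIC))
g=np.array([526.1,28.1]);a=np.radians(290.7);c,s=np.cos(a),np.sin(a)
def loc(x,y=0): return (g[0]+c*x-s*y,g[1]+s*x+c*y)
st=ctrl.read_state();v=st['eef_pos'][:2]-g;print('local',np.round([c*v[0]+s*v[1],-s*v[0]+c*v[1]],1))
togo(st,(*loc(float(sys.argv[2])),float(sys.argv[3])),a-np.pi)
look(sys.argv[4:])
E
python3 s.py 3 -56 52 scene side wrist
```

```text
local [-268.1   -8.4]
now [423.5 276.   51.4] [-3.129 -0.005  1.942] w 21.4 F [ 0.3  0.5 -1.2] t 5.725 q [-0.74  0.73  0.17  2.05 -0.31  0.4   0.05]
slide [-212.2    6.3   -1.7] turn 0.009
```

View pics/sc3.png

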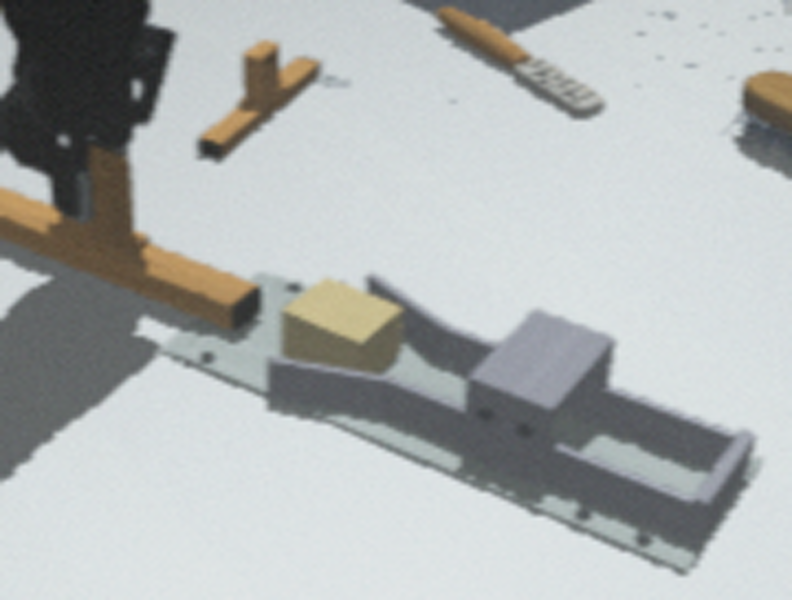

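View pics/si3.png

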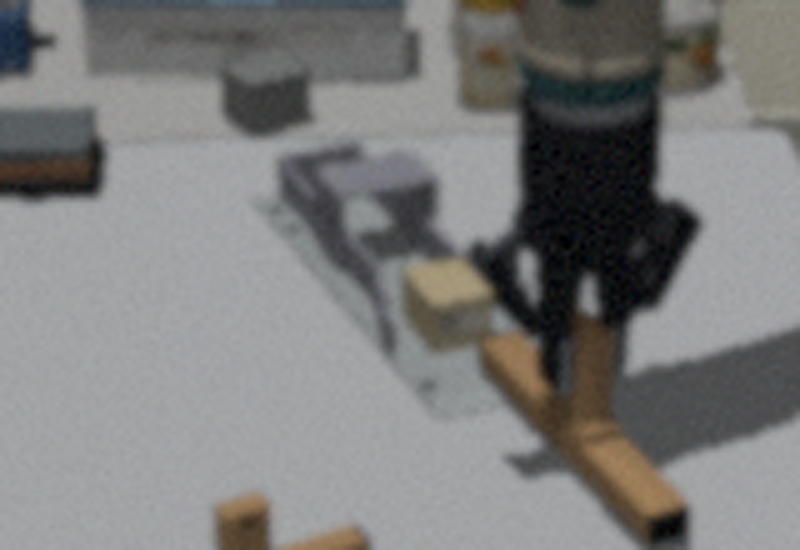

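The stick end is about 20 mm behind the carton, but the tool stands 8 mm to one side. I'll correct the lateral offset first.

Call:
play_rows --pt "0 3 -1" --pt "0 6 -1" --pt "0 6 -1" --pt "0 6 -1" --turn '[0.009,0.009,0.009,0.009]' --fingers '[0,0,0,0]'

```text
clock: 6.38
eef_pos: [429.2, 278.5, 53.0]
tool_rot: [-3.13, -0.006, 1.933]
force: [0.3, -0.0, -0.9]
width: 21.4
```

```bash
python3 s.py 4 -240 52
```

```text
local [-268.5   -2.1]
now [429.2 278.5  53. ] [-3.13  -0.006  1.933] w 21.4 F [ 0.3 -0.  -0.9] t 6.375 q [-0.74  0.73  0.18  2.03 -0.32  0.41  0.04]
slide [-28.5   2.1   0.9] turn 0.001
```

Call:
play_rows --pt "-8 2 0" --pt "-16 3 0" --pt "-24 3 0" --pt "-32 3 1" --pt "-40 3 1" --turn '[0,0,0,0,0]' --fingers '[0,0,0,0,0]'

```text
clock: 7.0
eef_pos: [446.3, 241.6, 51.7]
tool_rot: [-3.13, -0.006, 1.933]
force: [0.4, -0.3, -1.5]
width: 21.6
```

```bash
python3 s.py 5 -55 52 scene
```

```text
local [-227.9    0.8]
now [446.3 241.6  51.7] [-3.13  -0.006  1.933] w 21.6 F [ 0.4 -0.3 -1.5] t 7.0 q [-0.65  0.73  0.16  2.04 -0.3   0.4   0.11]
slide [-172.9   -0.9   -1.3] turn 0.001
```

View pics/sc5.png

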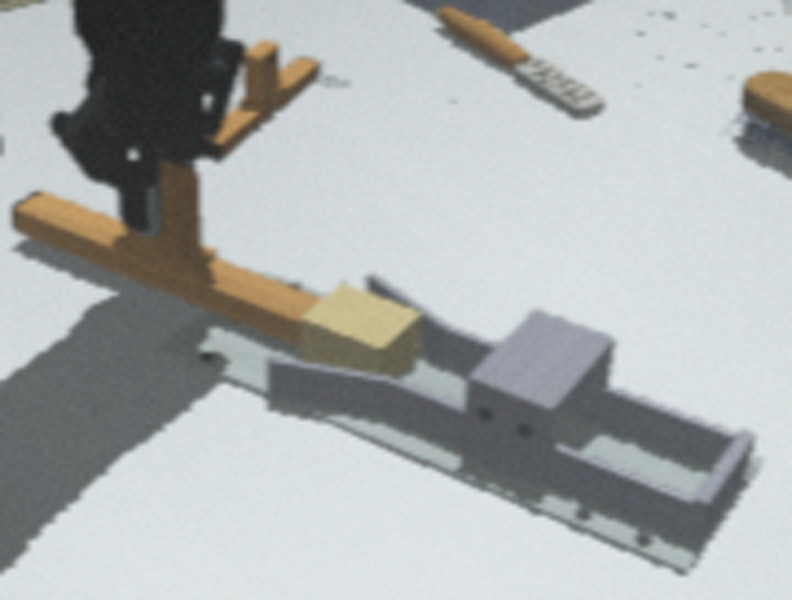

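Contact is made, with the stick end flush to the carton at (305,320). I'll continue pushing.

Call:
play_rows --pt "-9 -1 0" --pt "-18 -1 0" --pt "-27 -1 0" --pt "-36 -1 0" --pt "-45 -1 0" --turn '[0,0,0,0,0]' --fingers '[0,0,0,0,0]'

```text
clock: 7.68
eef_pos: [462.1, 197.2, 51.6]
tool_rot: [-3.13, -0.005, 1.931]
force: [-0.0, 1.0, -0.8]
width: 21.4
```

```bash
python3 s.py 6 -55 52 scene
```

```text
local [-1.808e+02 -1.000e-01]
now [462.1 197.2  51.6] [-3.13  -0.005  1.931] w 21.4 F [-0.   1.  -0.8] t 7.675 q [-0.55  0.72  0.15  2.06 -0.28  0.39  0.18]
slide [-125.8    0.2   -1. ] turn -0.001
```

View pics/sc6.png

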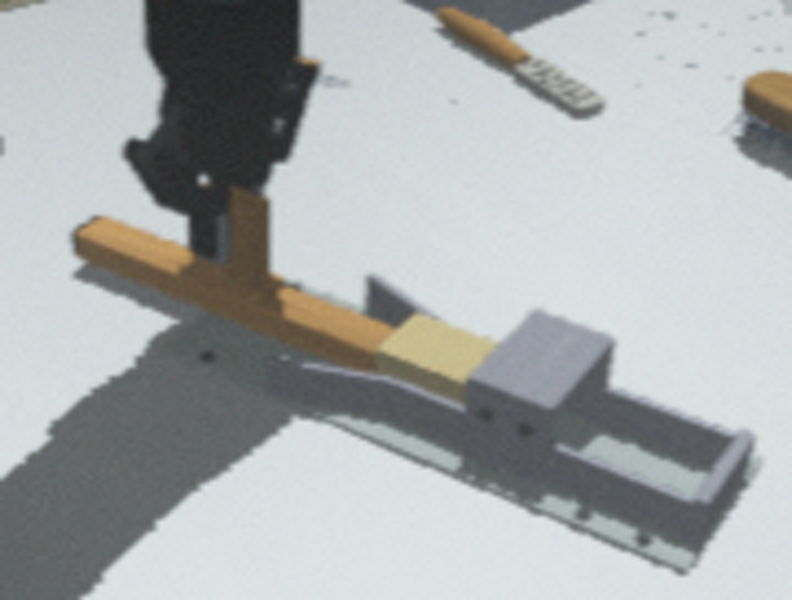

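Call:
play_rows --pt "-10 0 -1" --pt "-20 0 -1" --pt "-30 0 -1" --pt "-40 0 -1" --pt "-50 0 -1" --turn '[0,0,0,0,0]' --fingers '[0,0,0,0,0]'

```text
clock: 8.35
eef_pos: [480.4, 148.1, 52.4]
tool_rot: [-3.13, -0.003, 1.929]
force: [-0.4, 0.2, -0.9]
width: 21.0
```

```bash
python3 s.py 7 -55 52
```

```text
local [-128.4   -0.3]
now [480.4 148.1  52.4] [-3.130e+00 -3.000e-03  1.929e+00] w 21.0 F [-0.4  0.2 -0.9] t 8.35 q [-0.45  0.72  0.14  2.06 -0.25  0.39  0.25]
slide [-73.4   0.5   0.2] turn -0.003
```

Call:
play_rows --pt "-10 0 0" --pt "-20 0 0" --pt "-30 0 0" --pt "-40 0 0" --pt "-50 0 0" --turn '[-0.003,-0.003,-0.003,-0.003,-0.003]' --fingers '[0,0,0,0,0]'

```text
clock: 8.98
eef_pos: [498.2, 100.7, 52.2]
tool_rot: [-3.13, -0.003, 1.932]
force: [-0.6, 1.4, -1.4]
width: 21.1
```

```bash
python3 s.py 8 -55 52 scene
```

```text
local [-77.8  -0.4]
now [498.2 100.7  52.2] [-3.130e+00 -3.000e-03  1.932e+00] w 21.1 F [-0.6  1.4 -1.4] t 8.975 q [-0.34  0.73  0.13  2.04 -0.23  0.4   0.33]
slide [-22.8   0.4   0.2] turn 0.0
```

View pics/sc8.png

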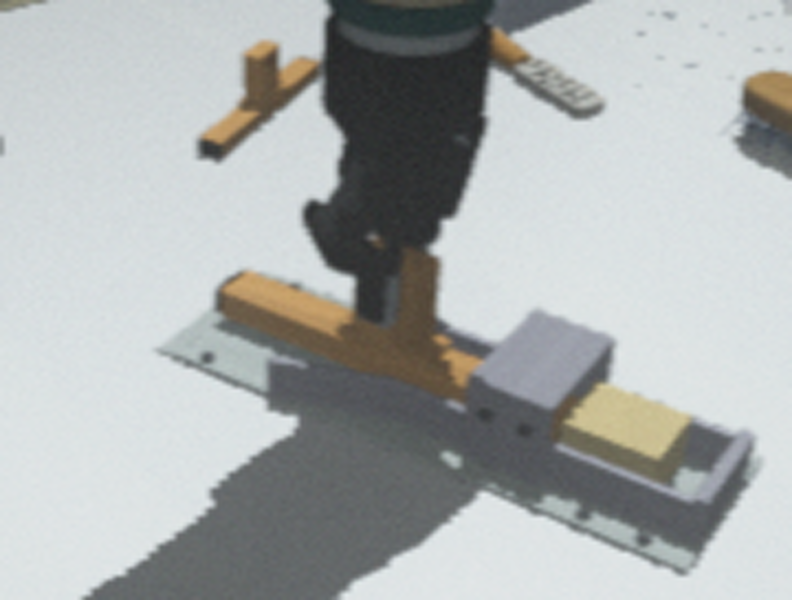

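The carton is now past the hood at (625,430), with about 22 mm left. I'll finish slowly and watch the force.

Call:
play_rows --pt "-6 0 0" --pt "-11 0 0" --pt "-15 0 0" --pt "-18 0 0" --pt "-20 0 0" --turn '[0,0,0,0,0]' --fingers '[0,0,0,0,0]'

```text
clock: 9.65
eef_pos: [505.8, 80.6, 52.3]
tool_rot: [-3.131, -0.003, 1.93]
force: [-1.4, 3.5, 0.1]
width: 21.3
```

```bash
python3 s.py 9 -55 52 scene
```

```text
local [-56.3  -0.5]
now [505.8  80.6  52.3] [-3.131e+00 -3.000e-03  1.930e+00] w 21.3 F [-1.4  3.5  0.1] t 9.65 q [-0.3   0.73  0.13  2.03 -0.21  0.41  0.36]
slide [-1.3  0.5  0.3] turn -0.002
```

View pics/sc9.png

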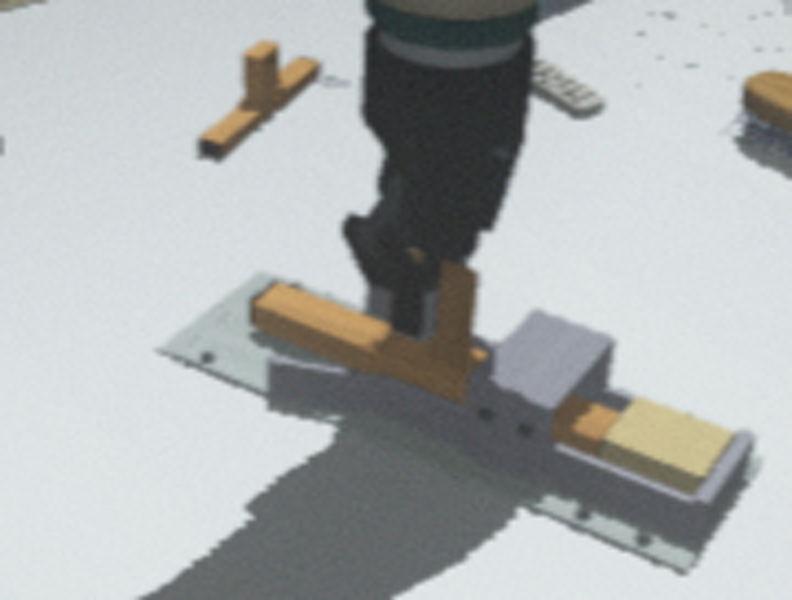

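Call:
play_rows --pt "-1 0 0" --pt "-2 0 0" --pt "-3 0 0" --turn '[0,0,0]' --fingers '[0,0,0]'

```text
clock: 10.07
eef_pos: [505.7, 80.3, 52.4]
tool_rot: [-3.13, -0.006, 1.933]
force: [-3.2, 7.8, 3.8]
width: 21.6
```

```bash
python3 s.py 10 -55 52 scene; python3 - <<'E'
from h import *
im,d,p=load('scene10');C=cloud(im,d,p);hsv=cv2.cvtColor(im,cv2.COLOR_BGR2HSV)
g=np.array([522.56,22.96]);a=5.0709;c,s=np.cos(a),np.sin(a)
l=(C[...,:2]-g)@np.array([[c,-s],[s,c]])
m=(hsv[...,1]>60)&(C[...,2]>33)&(C[...,2]<46)&(l[...,0]>32)&(l[...,0]<115)&(abs(l[...,1])<30)
q=l[m];print(m.sum(),q.min(0),q.max(0),cv2.minAreaRect(q.astype(np.float32)))
E
```

```text
local [-56.1  -0.6]
now [505.7  80.3  52.4] [-3.13  -0.006  1.933] w 21.6 F [-3.2  7.8  3.8] t 10.075 q [-0.29  0.73  0.12  2.03 -0.21  0.41  0.36]
slide [-1.1  0.6  0.4] turn 0.0
297 [ 49.33854895 -17.10233   ] [97.46578064 21.61622891] ((73.3759536743164, 2.3260536193847656), (48.0612678527832, 38.71174240112305), 0.3997862637042999)
```

View pics/sc10.png

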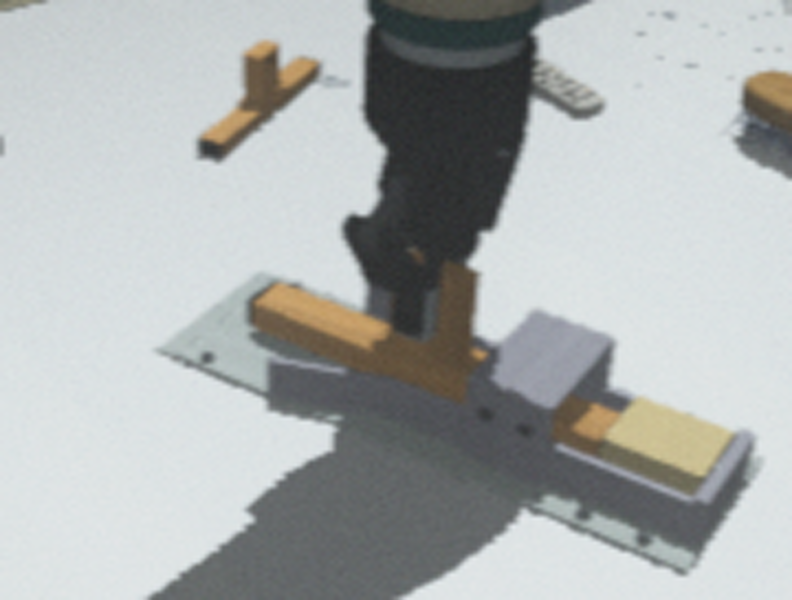

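It's against the stop: the push force rose to 8 N with no further motion. I'll withdraw straight back.

Call:
play_rows --pt "12 0 0" --pt "35 0 0" --pt "60 0 0" --pt "85 0 0" --pt "110 0 0" --turn '[0,0,0,0,0]' --fingers '[0,0,0,0,0]'

```text
clock: 10.75
eef_pos: [466.6, 184.0, 53.0]
tool_rot: [-3.13, -0.005, 1.933]
force: [-0.3, -0.6, -2.1]
width: 21.4
```

```bash
python3 s.py 11 -245 52 scene
```

```text
local [-166.8   -0.6]
now [466.6 184.   53. ] [-3.13  -0.005  1.933] w 21.4 F [-0.3 -0.6 -2.1] t 10.75 q [-0.52  0.72  0.15  2.06 -0.27  0.39  0.2 ]
slide [78.2  0.7  1.5] turn 0.001
```

View pics/sc11.png

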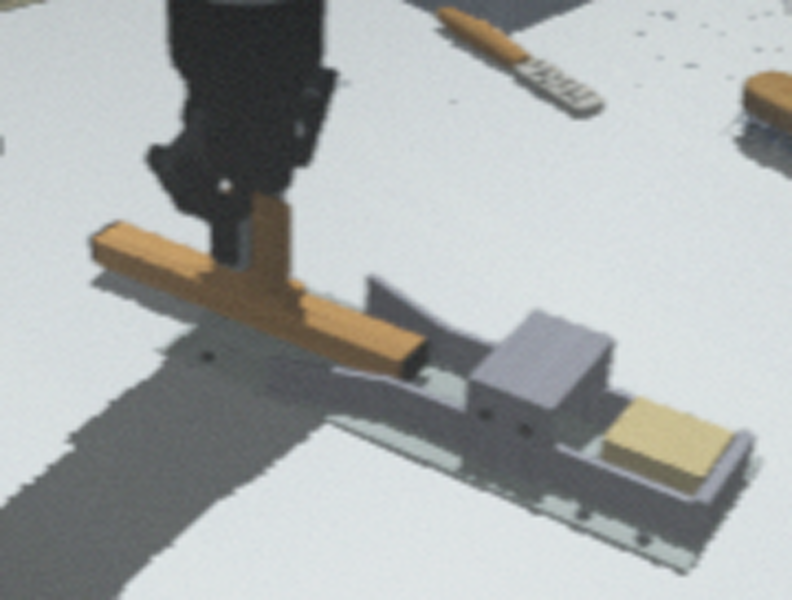

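The carton stayed at the stop (665,440) and the stick is clear of the hood. Next I back up further and lift.

Call:
play_rows --pt "20 0 -10" --pt "45 0 -35" --pt "65 0 -60" --pt "65 0 -88" --pt "65 0 -88" --turn '[0,0,0,0,0]' --fingers '[0,0,0,0,0]'

```text
clock: 11.42
eef_pos: [444.0, 249.3, 143.1]
tool_rot: [-3.134, -0.009, 1.938]
force: [-0.4, 0.4, -1.0]
width: 21.0
```

```bash
python3 - <<'E'
from h import *
from cell import ctrl
togo(ctrl.read_state(),(674,162,141),np.radians(98))
E
```

```text
now [444.  249.3 143.1] [-3.134 -0.009  1.938] w 21.0 F [-0.4  0.4 -1. ] t 11.425 q [-0.72  0.57  0.24  1.99 -0.25  0.61  0.05]
slide [-164.1  183.3   -0.7] turn 0.228
```

Call:
play_rows --pt "-33 37 0" --pt "-66 73 0" --pt "-99 110 0" --pt "-131 147 0" --pt "-164 183 0" --turn '[0.05,0.09,0.14,0.18,0.228]' --fingers '[0,0,0,0,0]'

```text
clock: 12.05
eef_pos: [674.5, 160.8, 138.5]
tool_rot: [-3.13, -0.006, 1.708]
force: [-0.1, 1.3, -0.9]
width: 21.1
```

```bash
python3 - <<'E'
from h import *
from cell import ctrl
togo(ctrl.read_state(),(674,162,43),np.radians(98))
E
```

```text
now [674.5 160.8 138.5] [-3.13  -0.006  1.708] w 21.1 F [-0.1  1.3 -0.9] t 12.05 q [-0.43  0.81  0.3   1.46 -0.28  0.92  0.09]
slide [ 0.7  0.8 95.5] turn -0.002
```

Call:
play_rows --pt "0 0 35" --pt "0 0 65" --pt "0 0 80" --pt "0 0 86" --pt "0 0 90" --turn '[0,0,0,0,0]' --fingers '[0,0,0,0,0]'

```text
clock: 12.68
eef_pos: [674.0, 161.3, 48.9]
tool_rot: [-3.132, -0.006, 1.708]
force: [0.1, -0.3, -0.2]
width: 21.3
```

Call:
play_rows --pt "0 0 1" --pt "0 0 2" --pt "0 0 3" --pt "0 0 3" --turn '[0,0,0,0]' --fingers '[0,0,0,0]'

```text
clock: 13.18
eef_pos: [674.0, 161.3, 46.1]
tool_rot: [-3.132, -0.006, 1.708]
force: [-0.3, -0.2, -1.3]
width: 21.4
```

Call:
play_rows --pt "0 0 1" --pt "0 0 2" --pt "0 0 3" --pt "0 0 4" --pt "0 0 4" --turn '[0,0,0,0,0]' --fingers '[0,0,0,0,0]'

```text
clock: 13.8
eef_pos: [674.0, 161.5, 42.5]
tool_rot: [-3.132, -0.007, 1.708]
force: [-0.7, 0.6, 2.6]
width: 21.0
```

Call:
play_rows --pt "0 0 0" --pt "0 0 0" --pt "0 0 0" --pt "0 0 0" --pt "0 0 0" --turn '[0,0,0,0,0]' --fingers '[0.4,0.7,1,1,1]'

```text
clock: 14.42
eef_pos: [674.0, 161.5, 42.5]
tool_rot: [-3.132, -0.007, 1.708]
force: [0.8, 0.3, -0.4]
width: 85.0
```

Call:
play_rows --pt "0 0 -20" --pt "0 0 -60" --pt "0 0 -100" --pt "0 0 -140" --pt "0 0 -180" --turn '[0,0,0,0,0]' --fingers '[1,1,1,1,1]'

```text
clock: 15.05
eef_pos: [676.1, 160.5, 225.6]
tool_rot: [-3.134, -0.007, 1.708]
force: [0.2, -0.7, -0.2]
width: 85.6
```

```bash
python3 s.py 12 -55 52 scene wrist; python3 - <<'E'
from h import *
im,d,p=load('wrist12');W=cloud(im,d,p);hsv=cv2.cvtColor(im,cv2.COLOR_BGR2HSV)
for lo,hi in((12,26),(74,88)):
    m=(hsv[...,1]>80)&(W[...,2]>lo)&(W[...,2]<hi)&(np.hypot(W[...,0]-674,W[...,1]-162)<115)
    q=W[m];print(lo,m.sum(),q.mean(0),np.percentile(q[:,2],[2,98]),cv2.minAreaRect(q[:,:2].astype(np.float32)))
E
```

```text
local [-70.8 187.1]
now [676.1 160.5 225.6] [-3.134 -0.007  1.708] w 85.6 F [ 0.2 -0.7 -0.2] t 15.05 q [-0.44  0.73  0.33  1.38 -0.25  1.08  0.06]
slide [ -58.1 -177.5  174.6] turn -0.224
12 2302 [672.28502788 175.03115243  19.97880454] [18.16485879 22.0197628 ] ((674.1355590820312, 160.05775451660156), (25.501903533935547, 207.891357421875), 7.7367329597473145)
74 751 [674.3956199  161.9568333   80.41271027] [76.95621002 82.34121534] ((674.5245971679688, 161.19369506835938), (21.564435958862305, 39.03358840942383), 7.078036308288574)
```

View pics/wrist12.png

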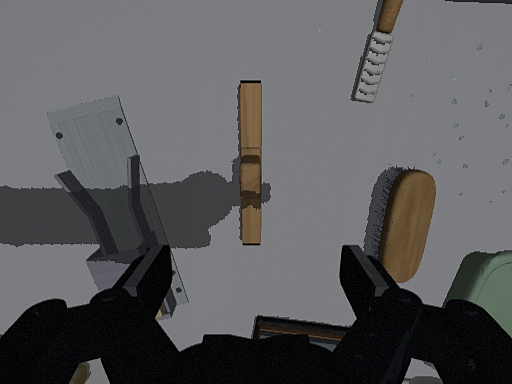

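View pics/sc12.png

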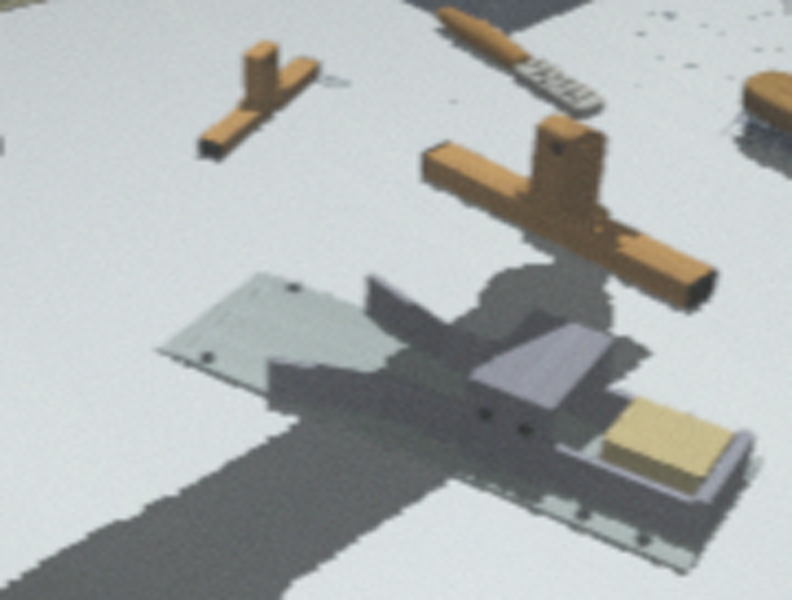

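The stick lies flat at its old place (bar top at 20 mm, grip top at 80 mm), well clear of the guide. The carton is at the stop, upright, at (668,445).

```bash
python3 -c "
from cell import ctrl;print(ctrl.finish_job())"
```

```text
the job is handed in; nothing more can be done
None
```

I pushed the carton through the channel and under the hood to the end stop using only the held stick. I then laid the stick back at its original spot on the table and handed the job in at about 15 s. The hand-in gives no verdict.

**Last checks:**
- **Carton:** it stands upright and straight in the channel. At the stop the push force rose from 3.5 to about 8 N with no further movement. The depth reading put its front face at about x = 97–98 mm, where the stop face is at 100 mm, and its lateral offset at about 2 mm. Pictures after withdrawing the stick and at the end show it hasn't moved.
- **Stick:** it lies flat, with the bar top at 20 mm and the grip top at 80 mm, well clear of the guide and the carton.

**Disagreements:**
- The scene and wrist cameras placed the guide about 6 mm apart. I used the wrist camera's fit for the pushing moves, and the carton's lateral offset above comes from the scene fit.
- Before the push the arm settled about 8 mm off to one side behind the guide. I corrected that before touching the carton.

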